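Pack the bar's colour-coded coffee tools into the wash caddy

TASK

Collect the four colour-marked tools for washing and stand each upright on the floor of the caddy bin of its own colour: the red tamper, the green jigger, the blue-collared dosing cup, and the yellow rail stop, which must first be slid along its rail to the open end before it lifts off. Leave the black tamper and the black jigger standing where they are.

Things in the scene. Friction and masses are not known exactly. Their poses are not given: they have to be found in the camera images.
- tamper: coffee tamper with a RED knob, standing upright on its round steel base (58 mm across, 20 mm high), 88 mm tall, about 0.4 kg. The knob is round, 36 mm across from 58 to 82 mm above the underside: grip it there. Origin: centre of its underside; z up along its axis
- jigger: bar jigger (double-ended measure) standing upright, 88 mm tall: steel cone below (46 mm across at the foot), narrow waist, GREEN open cup above, 40 mm across with straight sides from 58 to 88 mm above the underside: grip it there from outside. About 0.13 kg. Origin: centre of its underside; z up
- dosing_cup: round steel dosing cup, open at the top, 52 mm across and 82 mm tall, with a BLUE collar from 52 to 82 mm above its underside: grip the collar from outside. About 0.15 kg. Origin: centre of its underside; z up
- rail_stop: YELLOW-knobbed stop, 85 mm tall, sliding easily in a fixed T-track. Disc foot, 44 mm across, 6 thick, under the track's lips (top 18 mm above counter; 5 mm side play, 4 mm lift). Grip the knob: 32 mm across, 53 to 81 mm up. At the start its x axis points to the open end; after 78 to 111 mm (125 always does) the foot is clear of the lips. Origin: foot's underside, 4 mm above counter
- black_tamper: look-alike: the same tamper with a BLACK knob (58 mm base, 88 mm tall); it stays where it stands. Origin: centre of its underside; z up
- black_jigger: look-alike: the same jigger with a BLACK cup (46 mm foot, 88 mm tall); it stays where it stands. Origin: centre of its underside; z up
- bin_red: RED square bin for the red tamper: 88 mm outside, 80 mm inside, walls 32 mm high, floor 4 mm thick. One of four standing two by two, 91 mm apart, in a low black caddy (rim 18 mm high); none of it moves. Origin: centre of the bin's underside, 4 mm above the counter; z up, x and y along its walls
- bin_green: GREEN square bin for the green jigger: 88 mm outside, 80 mm inside, walls 32 mm high, floor 4 mm thick. One of four standing two by two, 91 mm apart, in a low black caddy (rim 18 mm high); none of it moves. Origin: centre of the bin's underside, 4 mm above the counter; z up, x and y along its walls
- bin_blue: BLUE square bin for the blue dosing cup: 88 mm outside, 80 mm inside, walls 32 mm high, floor 4 mm thick. One of four standing two by two, 91 mm apart, in a low black caddy (rim 18 mm high); none of it moves. Origin: centre of the bin's underside, 4 mm above the counter; z up, x and y along its walls
- bin_yellow: YELLOW square bin for the yellow rail stop: 88 mm outside, 80 mm inside, walls 32 mm high, floor 4 mm thick. One of four standing two by two, 91 mm apart, in a low black caddy (rim 18 mm high); none of it moves. Origin: centre of the bin's underside, 4 mm above the counter; z up, x and y along its walls
Mind the look-alikes: they are no part of the job. What is shaped like the dosing_cup but purple is not meant. Leave any pink look-alike of the black_tamper alone.

How it is judged:
At the end, for the whole second after the job is handed in: Each coloured tool stands in the bin of its colour: within 35 mm of its centre, underside at most 11 mm above the bin's, leaning under 0.15 rad, at rest (under 0.02 m/s, 0.2 rad/s). Black tamper and jigger upright (0.15 rad) and within 30 mm of their starts (horizontal distance between tamper and bin_red below 0.035 m and z of tamper in the frame of bin_red between -0.002 and 0.011 m and angle between each of tamper, jigger, dosing_cup, rail_stop, black_tamper, black_jigger's own z axis and vertical below 0.15 rad and linear speed of each of tamper, jigger, dosing_cup, rail_stop below 0.02 m/s and angular speed of each of tamper, jigger, dosing_cup, rail_stop below 0.2 rad/s and horizontal distance between jigger and bin_green below 0.035 m and z of jigger in the frame of bin_green between -0.002 and 0.011 m and horizontal distance between dosing_cup and bin_blue below 0.035 m and z of dosing_cup in the frame of bin_blue between -0.002 and 0.011 m and horizontal distance between rail_stop and bin_yellow below 0.035 m and z of rail_stop in the frame of bin_yellow between -0.002 and 0.011 m and distance of each of black_tamper, black_jigger from where it was at the start of the episode below 0.03 m); the robot touches nothing.
It fails at once if the black-knobbed tamper is moved more than 30 mm or knocked over (distance of black_tamper from where it was at the start of the episode above 0.03 m or angle between black_tamper's own z axis and vertical above 0.5 rad).
It fails at once if the black jigger is moved more than 30 mm or knocked over (distance of black_jigger from where it was at the start of the episode above 0.03 m or angle between black_jigger's own z axis and vertical above 0.5 rad).
It also fails if it takes over 115 s, if anything falls off the work surface, if the arm or the gripper's body presses on something with over 40 N, if the wrist force passes 120 N, or if a joint passes its speed limit or range.

ROBOT

A 6-joint arm with a two-finger parallel gripper is mounted at the origin on the work surface. World frame = base frame: x ahead of the robot, y to its left, z up, the work surface at z = 0. Lengths are in m, angles in rad, forces in N, time in s.
With the tool pointing down it reaches from about 0.375 to 0.975 m from the base axis. Payload 3.8 kg.
Tool frame: the origin (TCP) lies midway between the tips of the shut fingers; the grasp point (between the pads) lies 19 mm behind it; z points along the fingers, y is the direction in which the jaws open and shut (so a half turn about z gives the same grasp; the last joint's range is limited). The gripper opens to 85 mm and grips with 20 to 120 N. Pads are 22 mm wide; open, the fingers measure 114 mm over their backs; the gripper's body (76 mm by 85 mm) begins 54 mm behind the grasp point. The pads swing forward as they close: fully open they stand 13 mm farther back than shut.
Start: joints at [1.094, 0.264, 1.604, -0, 1.274, -0.037], TCP at [0.287, 0.611, 0.231] pointing down, gripper open.
Joint ranges: [-2.63, 2.63], [-0.94, 2.18], [0.31, 2.57], [-1.31, 4.45], [0, 2.66], [-2.55, 2.55]. Speed limits (rad/s): [2.57, 2.57, 3.14, 3.14, 3.14, 3.14].

INTERFACE

Orientations are given as a rotation vector (axis times angle).
In Python, from workcell import bot gives the robot as it stands.
- The arm moves only by the tool arm_command, never from a script. Its argument "targets" is text: rows parted by semicolons, each of 7 numbers parted by spaces: the shift along the tool's x, y, z in mm, then the turn, a rotation vector about the tool's x, y, z in degrees, then the opening, from 0 (shut) to 1 (fully open). A call has 1 to 10 rows; each row is the pose to reach, as a shift and turn from the pose commanded when the call began, along the tool's axes at that moment; what a row does not reach only later rows make up. A row lasts 1/12 s, in which the tool goes at most 41.7 mm and 7.16 degrees, less where a joint would pass 70% of its speed; a pose out of reach is approached as far as the arm can. A call with a gripper value outside its range is refused whole. The fingers move at their own pace and stop on an object; "newtons" is the grip in N (left out, the last holds). Time passes only in rows, so rows that repeat a pose let the fingers close. It gives the time, the measured TCP pose, the force and the opening at its end, in the units of the state.
- bot.read_state(): the state, without advancing time (a new reading comes with each control period).
- bot.read_camera(name): name is "side" or "top" or "wrist"; returns (picture, depth): 480x640x3 uint8, blue, green, red; 480x640 float32, m along the optical axis (not along the pixel's ray), 0 where there is no reading.
- bot.camera_params(name): a dict with "fov_y" (degrees; the focal length in pixels is half the picture's height over the tangent of half this angle, whatever the lens; pixels are square), "cx", "cy" (the principal point, pixels), "xyz" and "rotation" of the camera in the world; the wrist camera has in their place "T_tool_cam" (4x4, takes a point from camera to tool coordinates, whose origin is the TCP and whose axes are the flange's). Camera axes: x right, y up, looking along -z (the intrinsics and any distortion apply to the point x, -y, -z); pixel columns grow to the right and rows downward; lengths in m; the calibration is good to about 2 mm. A picture is of the moment at which its call begins: read the wrist's pose just before it. camera_params takes no time and is no camera call.
- bot.finish_job(): hands the job in, once; it reports no verdict.
The state is a dict: "time": time; "q": joint angles; "joint_vel": joint speeds; "joint_torque": joint torques, N m; "tool_pos": TCP position; "tcp_rot": TCP orientation; "wrist_force": force on the tool from outside, world axes, zero at the start; "torque": the same for the moment, N m; "width": opening from 0.0 (shut) to 1.0 (fully open).
Only numpy, scipy, OpenCV 4.12 (cv2) and the standard library are available. Lean on these libraries where they do the work, as an engineer would, in place of code of your own. Each camera call takes 0.05 s, during which the arm holds its last target.

## Working session

There is one attempt and no reset: what is moved stays moved. The work goes in short steps, Python scripts to look and compute and a tool call to move; the robot and the scene stay as the last step left them, time stands still between calls to the robot, and variables do not carry over. Pictures are saved under pics/ and viewed, and the job is handed in when it is done.

Besides the shell and the picture viewer there is one more tool, called after "Request:" as name(argument=value, ...) on one line, values as JSON. arm_command: Moves the arm, as the interface text tells. Its arguments: {"type":"object","properties":{"targets":{"type":"string"},"newtons":{"type":"number"}},"required":["targets"]}

```bash
ls; mkdir -p pics; python3 - <<'E'
from workcell import bot
import cv2,numpy as np,pickle
s=bot.read_state(); print(s)
for n in ["top","side","wrist"]:
    p=bot.camera_params(n); print(n,p)
    im,d=bot.read_camera(n); cv2.imwrite(f"pics/{n}0.png",im); np.save(f"{n}0.npy",d)
E
```

```text
pics
{'time': 0.0, 'q': array([ 1.09411130e+00,  2.64765133e-01,  1.60535402e+00,  1.95730117e-05,
        1.27369867e+00, -3.69015999e-02]), 'joint_vel': array([ 1.72623534e-03, -2.51698317e-04,  5.03533666e-04, -1.06026819e-03,
       -7.34949351e-05,  2.28155629e-04]), 'joint_torque': array([-2.57866850e-04, -5.15147460e+01, -3.67297018e+01, -6.53867778e-05,
        1.34335557e-02, -1.14133599e-05]), 'tool_pos': array([0.28704296, 0.61013083, 0.22996474]), 'tcp_rot': array([-0.68513778, -3.06537354,  0.00337257]), 'wrist_force': array([-0.15158972, -0.09310781,  0.85793344]), 'torque': array([ 0.00256319,  0.0054949 , -0.02061508]), 'width': 0.998886011135921}
top {'fov_y': 46.24368809269024, 'cx': 320.29178921839184, 'cy': 251.72415098936028, 'xyz': array([ 0.42779994, -0.01360688,  1.08270373]), 'rotation': array([ 0.08254342, -0.07721738, -1.5639675 ])}
side {'fov_y': 46.96428192136627, 'cx': 316.47351374671496, 'cy': 245.2747176556724, 'xyz': array([-0.06448399, -0.76100943,  0.82048391]), 'rotation': array([ 0.84712684, -0.2982384 , -0.63929014])}
wrist {'fov_y': 66.32528616549449, 'cx': 320.05939924252283, 'cy': 241.48012594172687, 'T_tool_cam': array([[-1.15369607e-04,  9.55322678e-01,  2.95564828e-01,
         7.62185623e-02],
       [ 9.99998615e-01,  6.00916646e-04, -1.55194329e-03,
         2.21054089e-04],
       [-1.66021645e-03,  2.95564240e-01, -9.55321424e-01,
        -1.42737537e-01],
       [ 0.00000000e+00,  0.00000000e+00,  0.00000000e+00,
         1.00000000e+00]])}
```

View pics/top0.png

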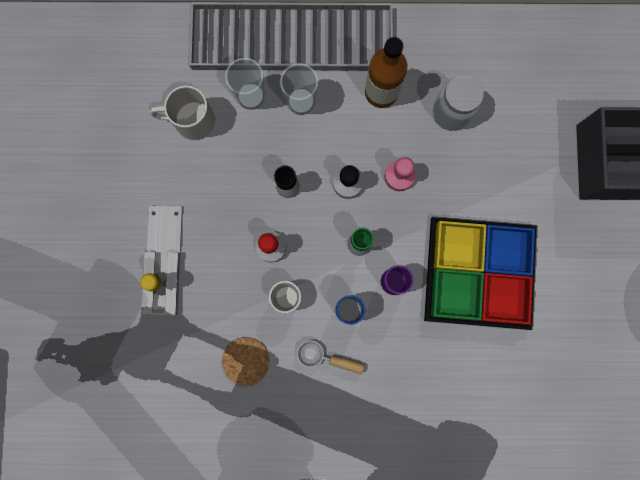

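View pics/side0.png

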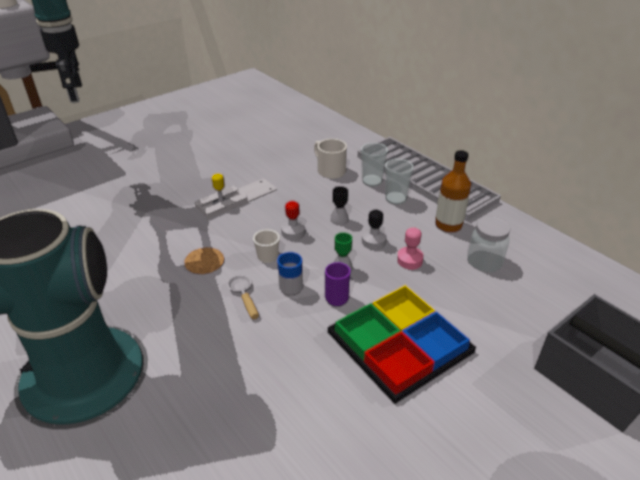

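View pics/wrist0.png

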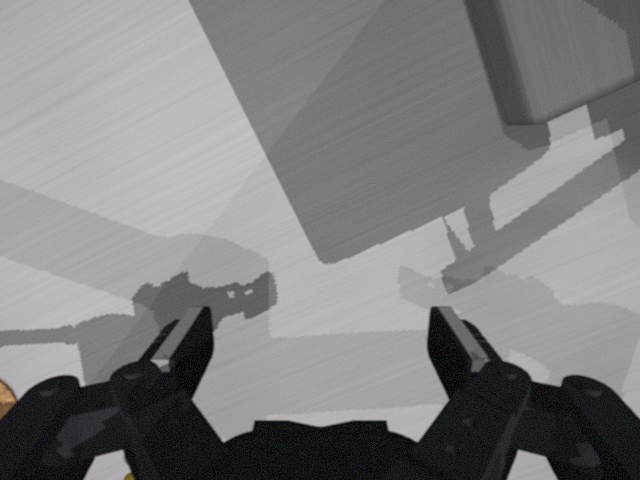

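```bash
python3 - <<'E'
import cv2,numpy as np
t=cv2.imread('pics/top0.png'); s=cv2.imread('pics/side0.png')
a=cv2.resize(t[195:325,120:220],None,fx=4.4,fy=4.4,interpolation=cv2.INTER_CUBIC)
b=cv2.resize(s[160:230,190:285],None,fx=3.7,fy=3.7,interpolation=cv2.INTER_CUBIC)
c=np.zeros((580,800,3),np.uint8); c[:a.shape[0],:a.shape[1]]=a; c[:b.shape[0],a.shape[1]+5:a.shape[1]+5+b.shape[1]]=b[:,:355]
cv2.imwrite('pics/rail0.png',c)
E
```

```text
(no output)
```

View pics/rail0.png

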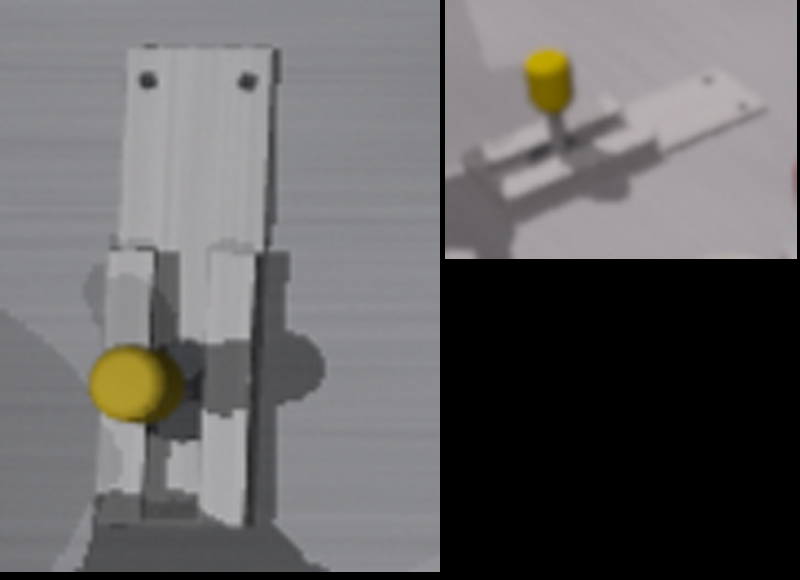

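```bash
cat > h.py <<'E'
import cv2,numpy as np
from scipy.spatial.transform import Rotation as R
from workcell import bot
def pose(n,s=None):
    p=bot.camera_params(n)
    if n=="wrist":
        T=np.eye(4); T[:3,:3]=R.from_rotvec(s['tcp_rot']).as_matrix(); T[:3,3]=s['tool_pos']
        T=T@p['T_tool_cam']
    else:
        T=np.eye(4); T[:3,:3]=R.from_rotvec(p['rotation']).as_matrix(); T[:3,3]=p['xyz']
    return p,T
def rays(n,uv,s=None):
    p,T=pose(n,s); f=240/np.tan(np.radians(p['fov_y']/2)); uv=np.atleast_2d(uv).astype(float)
    d=np.c_[(uv[:,0]-p['cx'])/f,-(uv[:,1]-p['cy'])/f,-np.ones(len(uv))]
    return T[:3,3],d@T[:3,:3].T
def onplane(n,uv,z,s=None):
    o,d=rays(n,uv,s); return o+d*((z-o[2])/d[:,2])[:,None]
def cloud(n,uv,dep,s=None):
    o,d=rays(n,uv,s); z=np.array([dep[int(v),int(u)] for u,v in np.atleast_2d(uv)]); return (o+d*z[:,None])[z>0]
HUE=dict(red=[(0,8),(172,180)],yellow=[(20,35)],green=[(45,85)],blue=[(95,122)],purple=[(125,150)],pink=[(155,175)])
def blobs(im,c,mn=60,smin=120,vmin=50):
    h=cv2.cvtColor(im,cv2.COLOR_BGR2HSV); m=np.zeros(im.shape[:2],np.uint8)
    for a,b in HUE[c]: m|=cv2.inRange(h,(a,smin,vmin),(b,255,255))
    k,l,st,ce=cv2.connectedComponentsWithStats(m)
    return [(st[i],ce[i],np.argwhere(l==i)[:,::-1]) for i in range(1,k) if st[i,4]>=mn]
E
python3 - <<'E'
from h import *
for n in ["top","side"]:
    im=cv2.imread(f"pics/{n}0.png"); d=np.load(f"{n}0.npy")
    for c in ["red","green","blue","yellow","pink","purple"]:
        for st,ce,px in blobs(im,c,40):
            P=cloud(n,px,d)
            q=lambda a:np.round(np.percentile(a,[1,50,99]),3)
            print(n,c,st[:5],ce.round(1),"x",q(P[:,0]),"y",q(P[:,1]),"z",q(P[:,2]))
E
```

```text
top red [258 233  20  20 302] [267.6 242.9] x [0.53  0.545 0.561] y [0.068 0.084 0.102] z [0.07  0.086 0.091]
top red [ 482  273   51   52 2376] [507.  298.5] x [0.404 0.45  0.495] y [-0.402 -0.365 -0.312] z [0.003 0.009 0.039]
top green [351 228  22  23 293] [362.4 238.4] x [0.536 0.558 0.572] y [-0.102 -0.089 -0.065] z [0.042 0.059 0.091]
top green [ 431  269   53   52 2270] [456.9 294.1] x [0.413 0.458 0.502] y [-0.311 -0.269 -0.221] z [0.003 0.009 0.039]
top blue [ 484  225   51   51 2318] [509.4 249.9] x [0.495 0.543 0.585] y [-0.409 -0.372 -0.319] z [0.004 0.009 0.039]
top blue [336 295  29  30 199] [351.2 309.5] x [0.404 0.427 0.451] y [-0.088 -0.067 -0.038] z [0.004 0.081 0.086]
top yellow [ 434  221   53   51 2410] [459.7 246. ] x [0.503 0.55  0.592] y [-0.318 -0.277 -0.228] z [0.003 0.009 0.039]
top yellow [140 274  22  17 287] [150.3 282.2] x [0.46  0.474 0.488] y [0.279 0.291 0.313] z [0.053 0.087 0.092]
top purple [381 266  33  29 671] [396.6 280.1] x [0.457 0.482 0.505] y [-0.174 -0.154 -0.124] z [0.001 0.021 0.084]
side red [285 201  14  19 207] [291.9 209.3] x [0.529 
[... 645 characters left out ...]
8]
side yellow [212 173  12  18 169] [217.7 181.3] x [0.46  0.471 0.485] y [0.275 0.283 0.304] z [0.056 0.081 0.092]
side yellow [ 372  285   63   47 1475] [402.8 306.9] x [0.503 0.563 0.593] y [-0.319 -0.263 -0.232] z [0.005 0.012 0.038]
side pink [407 237  14  19 130] [412.3 245.6] x [0.67  0.678 0.701] y [-0.183 -0.174 -0.16 ] z [0.024 0.06  0.081]
side pink [400 260  22   8  63] [411.5 264. ] x [0.659 0.67  0.692] y [-0.194 -0.187 -0.162] z [0.007 0.013 0.022]
side pink [403 332  32  40  64] [420.  349.5] x [0.488 0.495 0.502] y [-0.406 -0.369 -0.323] z [0.012 0.034 0.039]
side purple [326 263  24  43 889] [337.  283.2] x [0.456 0.474 0.506] y [-0.178 -0.162 -0.128] z [0.011 0.058 0.083]
```

```bash
cat >> h.py <<'E'
RD=np.array([[0,1,0],[1,0,0],[0,0,-1.]])  # tool x=world y, tool y=world x, z down
def shift(target,yaw=0):
    """shift in mm along current tool axes to world target, and turn rotvec deg to RD*Rz(yaw)"""
    s=bot.read_state(); C=R.from_rotvec(s['tcp_rot']).as_matrix()
    D=R.from_matrix(RD)*R.from_euler('z',yaw,degrees=True)
    return (C.T@(np.array(target)-s['tool_pos'])*1000).round(1), np.degrees((R.from_matrix(C).inv()*D).as_rotvec()).round(2)
E
python3 - <<'E'
from h import *
z2=lambda a:[(120+(x+.5)/4.4-.5,195+(y+.5)/4.4-.5) for x,y in a]
for nm,a,z in [("lipL",[(95,525),(108,248)],.018),("lipRin",[(200,520),(208,248)],.018),("lipRout",[(245,525),(255,248)],.018),("plL",[(120,245),(128,48)],.008),("plR",[(265,245),(270,48)],.008)]:
    P=onplane("top",z2(a),z); v=P[1]-P[0]; print(nm,P[:,:2].round(4).tolist(),np.degrees(np.arctan2(v[1],v[0])).round(2))
d=np.load("top0.npy");p=[(u,v) for u in range(150,440) for v in range(150,330)]
o,r=rays("top",p); P=o+r*np.array([d[v,u] for u,v in p])[:,None]
m=np.zeros((180,290),np.uint8)
for (u,v),q in zip(p,P): m[v-150,u-150]=255*(q[2]>.03)
k,l,st,ce=cv2.connectedComponentsWithStats(m)
for i in range(1,k):
    if st[i,4]<40: continue
    Q=np.array([q for (u,v),q in zip(p,P) if l[v-150,u-150]==i]); H=Q[Q[:,2]>.06]
    if len(H): print(ce[i]+150,st[i,4],"x",np.percentile(H[:,0],[1,99]).round(3),"y",np.percentile(H[:,1],[1,99]).round(3),"zmax",Q[:,2].max().round(3))
print(shift([.474,.292,.2]))
E
```

```text
lipL [[0.4169, 0.3272], [0.5362, 0.3261]] -0.54
lipRin [[0.4193, 0.2822], [0.5365, 0.2827]] 0.23
lipRout [[0.4173, 0.2629], [0.5366, 0.2623]] -0.26
plL [[0.5386, 0.324], [0.6259, 0.3237]] -0.2
plR [[0.5389, 0.2606], [0.6262, 0.2611]] 0.32
[403.89355742 167.43977591] 357 x [0.67  0.703] y [-0.179 -0.145] zmax 1.083
[285.31637168 177.19026549] 452 x [0.648 0.687] y [0.035 0.074] zmax 1.083
[349.11242604 175.25147929] 338 x [0.655 0.688] y [-0.078 -0.045] zmax 0.092
[438.11881188 248.4950495 ] 101 x [0.428 0.428] y [-0.014 -0.014] zmax 1.083
[361.78688525 238.59016393] 427 x [0.428 0.574] y [-0.104 -0.014] zmax 1.083
[267.93617021 242.59878419] 329 x [0.53  0.563] y [0.068 0.102] zmax 1.083
[398.33783784 279.17837838] 370 x [0.457 0.507] y [-0.175 -0.124] zmax 0.086
[435.73793103 293.35172414] 145 x [0.428 0.428] y [-0.014 -0.014] zmax 1.083
[154.8121547  281.78453039] 181 x [0.452 0.49 ] y [0.206 0.292] zmax 1.083
[351.72246696 309.2907489 ] 227 x [0.404 0.453] y [-0.088 -0.038] zmax 1.083
(array([-304.6, -208.4,   30.6]), array([-9.00e-02,  5.00e-02,  6.48e+01]))
```

Request:
arm_command(targets="-305 -208 50 0 0 65 0.7;-305 -208 50 0 0 65 0.7;-305 -208 50 0 0 65 0.7;-305 -208 50 0 0 65 0.7;-305 -208 50 0 0 65 0.7;-305 -208 50 0 0 65 0.7;-305 -208 50 0 0 65 0.7;-305 -208 50 0 0 65 0.7;-305 -208 50 0 0 65 0.7;-305 -208 50 0 0 65 0.7", newtons=40)

```text
time: 0.98
tool_pos: [0.4769, 0.2866, 0.1797]
tcp_rot: [2.235, 2.205, -0.005]
wrist_force: [-0.8, 0.5, -0.9]
width: 0.698
```

```bash
python3 - <<'E'
from h import *
s=bot.read_state();print(s['time'],s['tool_pos'],s['width'],s['q'].round(2))
im,d=bot.read_camera("wrist");cv2.imwrite("pics/w1.png",im)
for st,ce,px in blobs(im,"yellow",100):
    P=cloud("wrist",px,d,s); P=P[P[:,2]>.06]; print(st,P.min(0),P.max(0),np.percentile(P,[2,98],axis=0).round(4))
print(shift([.474,.293,.05]))
E
```

```text
0.9833 [0.47685579 0.286592   0.17974805] 0.6981797461110557 [ 0.5   0.08  1.91 -0.    1.15  0.51]
[ 295  201   45   53 1818] [0.4595078  0.28159962 0.0600143 ] [0.48910989 0.31094653 0.09069634] [[0.4614 0.2841 0.0641]
 [0.4877 0.3106 0.0901]]
(array([  3.9,  -1.6, 130.2]), array([-0.08,  0.09, -0.57]))
```

```bash
python3 - <<'E'
from h import *
s=bot.read_state();print(s['time'],s['tool_pos'],s['joint_vel'].round(3))
print(shift([.474,.294,.05]))
E
```

```text
1.0333 [0.47572222 0.28924807 0.18022226] [ 0.063 -0.002 -0.016  0.035  0.003 -0.04 ]
(array([  4.9,  -1.6, 130.2]), array([-0.08,  0.09, -0.57]))
```

Request:
arm_command(targets="3 0 35 0 0 0 0.7;3 0 70 0 0 0 0.7;3 0 105 0 0 0 0.7;3 0 130 0 0 0 0.7;3 0 130 0 0 0 0.7;3 0 130 0 0 0 0.7")

```text
time: 1.53
tool_pos: [0.4729, 0.2958, 0.0498]
tcp_rot: [-2.222, -2.219, 0.006]
wrist_force: [0.7, 0.3, 0.3]
width: 0.702
```

Request:
arm_command(targets="0 0 0 0 0 0 0.2;0 0 0 0 0 0 0.2;0 0 0 0 0 0 0.2;0 0 0 0 0 0 0.2;0 0 0 0 0 0 0.2;0 0 0 0 0 0 0.2;0 0 0 0 0 0 0.2;0 0 0 0 0 0 0.2", newtons=40)

```text
time: 2.2
tool_pos: [0.4769, 0.297, 0.0542]
tcp_rot: [2.225, 2.217, 0.008]
wrist_force: [0.3, 0.7, 7.1]
width: 0.357
```

Request:
arm_command(targets="0 5 -3 0 0 0 0.2;0 20 -5 0 0 0 0.2;0 35 -5 0 0 0 0.2;0 50 -5 0 0 0 0.2;0 65 -5 0 0 0 0.2;0 80 -5 0 0 0 0.2;0 95 -5 0 0 0 0.2;0 110 -5 0 0 0 0.2;0 124 -5 0 0 0 0.2;0 124 -5 0 0 0 0.2")

```text
time: 3.03
tool_pos: [0.6018, 0.2951, 0.0567]
tcp_rot: [2.225, 2.215, 0.004]
wrist_force: [0.6, 0.5, -1.0]
width: 0.353
```

```bash
cat > look.py <<'E'
from h import *
import sys
n=sys.argv[1]; cam=sys.argv[2]; s=bot.read_state(); print(s['time'],s['tool_pos'].round(4),s['wrist_force'].round(1),s['width'])
im,d=bot.read_camera(cam);cv2.imwrite(f"pics/{n}.png",im);np.save("last.npy",d)
E
python3 look.py s2 side; python3 look.py w2 wrist
```

```text
3.0333 [0.6018 0.2951 0.0567] [ 0.6  0.5 -1. ] 0.35341335174488314
3.0833 [0.6001 0.295  0.0563] [-0.3 -1.  -1.8] 0.355709362797541
```

View pics/s2.png

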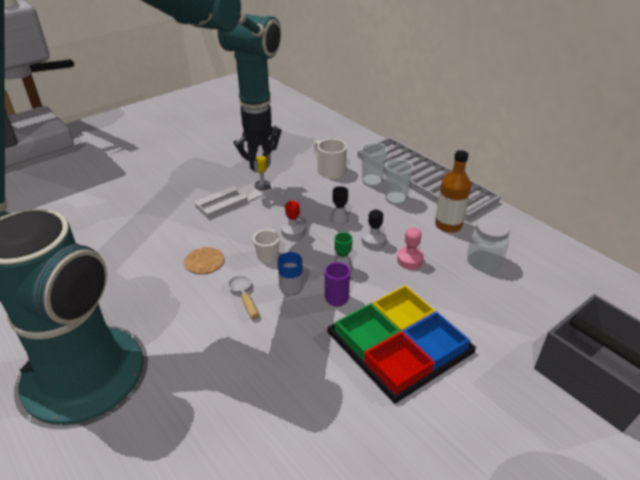

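View pics/w2.png

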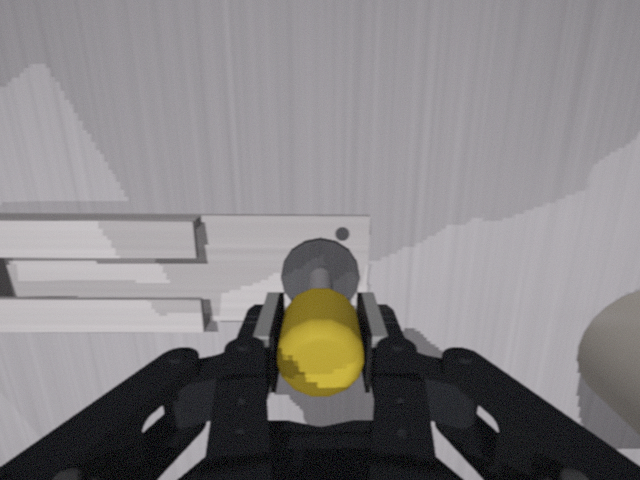

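Request:
arm_command(targets="0 0 -25 0 0 0 0.2;0 0 -60 0 0 0 0.2;0 0 -100 0 0 0 0.2;-20 0 -120 0 0 0 0.2;-55 -5 -120 0 0 0 0.2;-95 -9 -120 0 0 0 0.2;-135 -13 -120 0 0 0 0.2;-175 -17 -120 0 0 0 0.2;-215 -20 -120 0 0 0 0.2;-255 -24 -120 0 0 0 0.2")

```text
time: 3.97
tool_pos: [0.572, 0.039, 0.176]
tcp_rot: [-2.224, -2.218, 0.001]
wrist_force: [1.3, 0.5, -2.2]
width: 0.362
```

Request:
arm_command(targets="-40 -4 0 0 0 0 0.2;-80 -7 0 0 0 0 0.2;-120 -11 0 0 0 0 0.2;-160 -15 0 0 0 0 0.2;-200 -19 0 0 0 0 0.2;-240 -22 0 0 0 0 0.2;-280 -25 0 0 0 0 0.2;-310 -27 0 0 0 0 0.2;-314 -27 0 0 0 0 0.2;-314 -27 0 0 0 0 0.2")

```text
time: 4.8
tool_pos: [0.5446, -0.2748, 0.1759]
tcp_rot: [-2.228, -2.213, 0.0]
wrist_force: [0.2, 0.8, -2.2]
width: 0.358
```

```bash
python3 look.py t3 top; python3 look.py w3 wrist;python3 - <<'E'
from h import *
print(bot.read_state()['joint_vel'].round(3), shift([.5475,-.2735,.06]))
E
```

```text
4.8 [ 0.5446 -0.2748  0.1759] [ 0.2  0.8 -2.2] 0.3576677146959628
4.85 [ 0.5448 -0.2732  0.1758] [-0.2 -0.2 -2. ] 0.3554319609295082
[ 0.023 -0.005  0.003  0.    -0.001 -0.002] (array([ -1.3,   2.6, 115.8]), array([-0.07, -0.09, -0.22]))
```

View pics/w3.png

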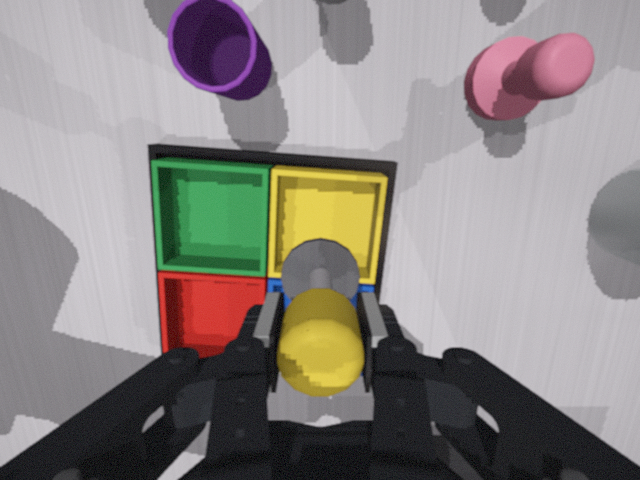

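Request:
arm_command(targets="0 3 35 0 0 0 0.2;0 3 70 0 0 0 0.2;0 3 95 0 0 0 0.2;0 3 108 0 0 0 0.2;0 3 113 0 0 0 0.2;0 3 115 0 0 0 0.2;0 3 116 0 0 0 0.2;0 3 116 0 0 0 0.2")

```text
time: 5.57
tool_pos: [0.5504, -0.2739, 0.0622]
tcp_rot: [2.222, 2.216, 0.001]
wrist_force: [0.2, 0.1, -1.9]
width: 0.358
```

```bash
python3 look.py s4 side
```

```text
5.5667 [ 0.5504 -0.2739  0.0622] [ 0.2  0.1 -1.9] 0.3575236938083861
```

View pics/s4.png

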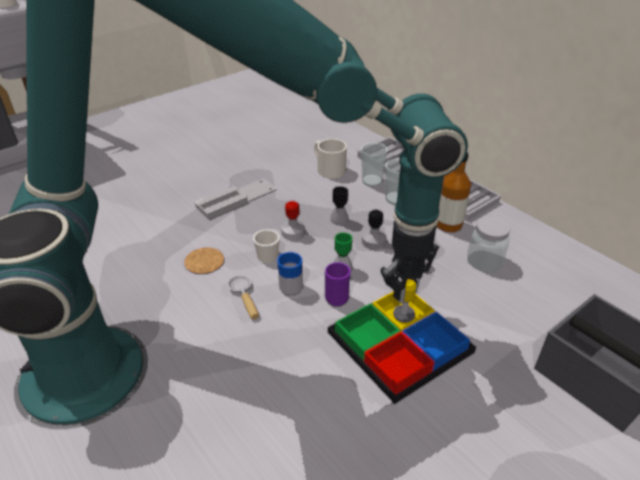

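Request:
arm_command(targets="0 0 1 0 0 0 0.2;0 0 2 0 0 0 0.2;0 0 3 0 0 0 0.2;0 0 4 0 0 0 0.2;0 0 4 0 0 0 0.2")

```text
time: 6.03
tool_pos: [0.5498, -0.2743, 0.0582]
tcp_rot: [2.224, 2.216, 0.001]
wrist_force: [-1.0, 0.7, 5.6]
width: 0.356
```

Request:
arm_command(targets="0 0 -1 0 0 0 0.6;0 0 -1 0 0 0 0.65;0 0 -1 0 0 0 0.65;0 0 -1 0 0 0 0.65;0 0 -1 0 0 0 0.65")

```text
time: 6.45
tool_pos: [0.5487, -0.2735, 0.0571]
tcp_rot: [-2.225, -2.217, 0.0]
wrist_force: [-0.4, -0.9, -0.1]
width: 0.648
```

Request:
arm_command(targets="0 0 -20 0 0 0 0.65;0 0 -55 0 0 0 0.65;0 0 -95 0 0 0 0.65;0 0 -120 0 0 0 0.65;40 0 -120 0 0 0 0.65;80 0 -120 0 0 0 0.65;80 0 -120 0 0 0 0.65")

```text
time: 7.03
tool_pos: [0.549, -0.1883, 0.1779]
tcp_rot: [-2.221, -2.219, -0.004]
wrist_force: [-0.5, -0.6, -0.7]
width: 0.65
```

```bash
python3 look.py t5 top; python3 - <<'E'
from h import *
im=cv2.imread("pics/t5.png");d=np.load("last.npy")
for st,ce,px in blobs(im,"yellow",40):
    P=cloud("top",px,d);H=P[P[:,2]>.06]; print(ce,np.percentile(P,[1,99],axis=0).round(3).tolist(), np.percentile(H,[2,98],axis=0).round(3).tolist() if len(H) else 0)
print(shift([.554,-.0865,.16]),bot.read_state()['joint_vel'].round(2))
E
```

```text
7.0333 [ 0.549  -0.1883  0.1779] [-0.5 -0.6 -0.7] 0.6496874257235636
[470.5263789  256.44964029] [[0.498, -0.318, 0.004], [0.566, -0.198, 0.288]] [[0.492, -0.292, 0.064], [0.551, -0.192, 0.382]]
(array([104.2,   5.1,  17.5]), array([-0.  , -0.05,  0.01])) [-0.04  0.03 -0.02 -0.04 -0.02 -0.02]
```

View pics/t5.png

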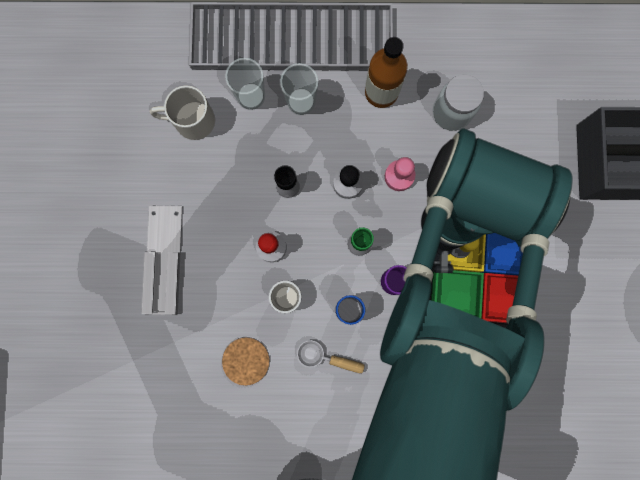

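Request:
arm_command(targets="40 5 0 0 0 0 0.75;80 5 0 0 0 0 0.75;103 5 15 0 0 0 0.75;103 5 15 0 0 0 0.75;103 5 15 0 0 0 0.75;103 5 15 0 0 0 0.75")

```text
time: 7.58
tool_pos: [0.5545, -0.0915, 0.162]
tcp_rot: [2.225, 2.218, -0.001]
wrist_force: [-0.6, -0.6, -0.1]
width: 0.751
```

```bash
cat > wr.py <<'E'
from h import *
import sys
nm,col,x,y,z=sys.argv[1:]; s=bot.read_state(); print(s['time'],s['tool_pos'].round(4))
im,d=bot.read_camera("wrist");cv2.imwrite(f"pics/{nm}.png",im)
for st,ce,px in blobs(im,col,100):
    P=cloud("wrist",px,d,s); H=P[P[:,2]>.06]
    if len(H)>30: print(ce.round(0),np.percentile(H,[1,99],axis=0).round(4).tolist())
print(shift([float(x),float(y),float(z)]),bot.read_state()['joint_vel'].round(2))
E
python3 wr.py w6 green .554 -.0865 .052; python3 look.py s6 side
```

```text
7.5833 [ 0.5545 -0.0915  0.162 ]
[321. 241.] [[0.5368, -0.1027, 0.0606], [0.5726, -0.065, 0.0892]]
[247. 395.] [[0.5217, -0.1019, 0.1849], [0.5404, -0.0728, 0.2446]]
(array([  5.4,  -0.9, 110.4]), array([ 0.02,  0.04, -0.24])) [-0.01 -0.   -0.01  0.    0.    0.  ]
7.6333 [ 0.5548 -0.0919  0.1624] [ 0.3 -0.8 -0.6] 0.7491024128260196
```

View pics/s6.png

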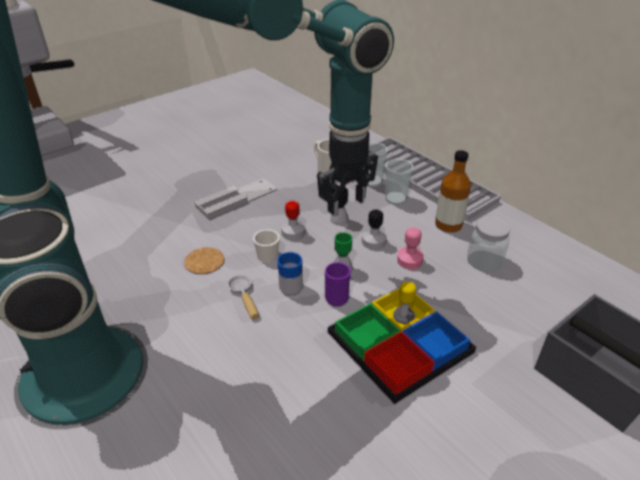

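View pics/w6.png

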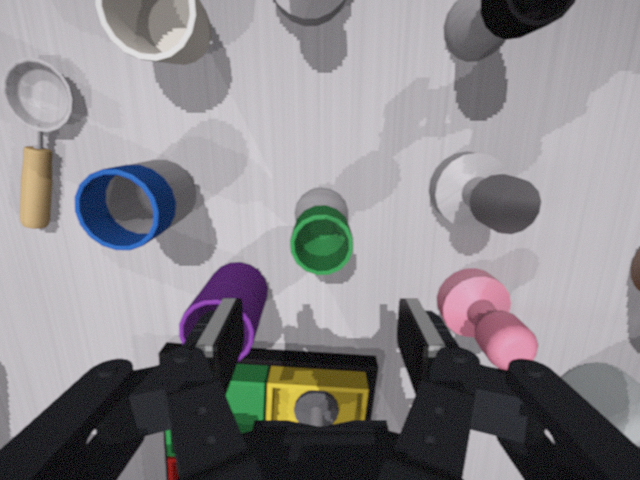

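Request:
arm_command(targets="6 0 35 0 0 0 0.75;6 0 70 0 0 0 0.75;6 0 100 0 0 0 0.75;6 0 110 0 0 0 0.75;6 0 110 0 0 0 0.75;6 0 110 0 0 0 0.75")

```text
time: 8.18
tool_pos: [0.5549, -0.0855, 0.0528]
tcp_rot: [2.227, 2.216, -0.0]
wrist_force: [0.6, -0.5, 1.0]
width: 0.752
```

Request:
arm_command(targets="0 0 0 0 0 0 0.35;0 0 0 0 0 0 0.35;0 0 0 0 0 0 0.35;0 0 0 0 0 0 0.35;0 0 0 0 0 0 0.35;0 0 0 0 0 0 0.35;0 0 0 0 0 0 0.35", newtons=30)

```text
time: 8.77
tool_pos: [0.5566, -0.0852, 0.0549]
tcp_rot: [2.222, 2.215, 0.004]
wrist_force: [-1.7, -1.7, 6.6]
width: 0.462
```

Request:
arm_command(targets="0 0 -25 0 0 0 0.35;0 0 -60 0 0 0 0.35;0 0 -100 0 0 0 0.35;0 0 -120 0 0 0 0.35;-32 -17 -120 0 0 0 0.35;-66 -35 -120 0 0 0 0.35;-100 -53 -120 0 0 0 0.35;-134 -71 -120 0 0 0 0.35;-168 -90 -120 0 0 0 0.35;-182 -98 -120 0 0 0 0.35")

```text
time: 9.6
tool_pos: [0.4538, -0.2695, 0.1729]
tcp_rot: [2.226, 2.214, -0.003]
wrist_force: [0.7, -0.1, -1.7]
width: 0.458
```

Request:
arm_command(targets="0 0 0 0 0 0 0.35;0 0 0 0 0 0 0.35")

```text
time: 9.77
tool_pos: [0.4555, -0.2668, 0.1727]
tcp_rot: [2.228, 2.214, 0.001]
wrist_force: [0.3, 0.2, -1.5]
width: 0.466
```

```bash
python3 wr.py w7 green .4575 -.267 .064; python3 look.py s7 side
```

```text
9.7667 [ 0.4555 -0.2668  0.1727]
[320. 339.] [[0.4364, -0.2838, 0.1631], [0.4735, -0.2463, 0.2069]]
(array([ -1. ,   1.5, 108.6]), array([ 0.04, -0.02, -0.26])) [0.03 0.   0.   0.   0.   0.  ]
9.8167 [ 0.456  -0.266   0.1726] [ 0.2  0.4 -2.7] 0.4627837135180517
```

View pics/s7.png

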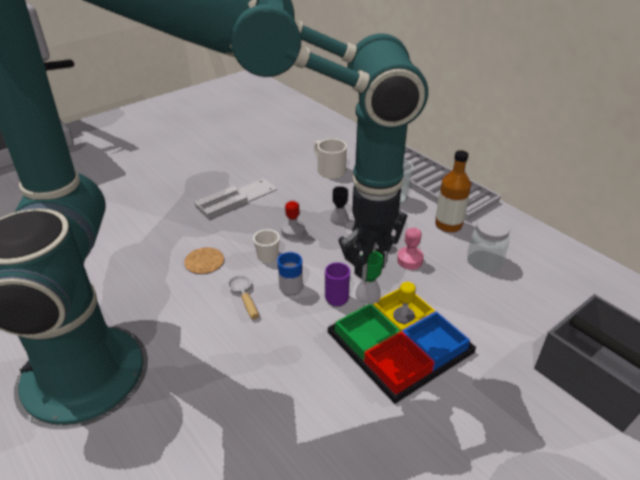

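Request:
arm_command(targets="-2 1 35 0 0 0 0.35;-2 1 70 0 0 0 0.35;-2 1 95 0 0 0 0.35;-2 1 104 0 0 0 0.35;-2 1 107 0 0 0 0.35;-2 1 109 0 0 0 0.35;-2 1 111 0 0 0 0.35;-2 1 112 0 0 0 0.35;-2 1 113 0 0 0 0.35;-2 1 113 0 0 0 0.35")

```text
time: 10.7
tool_pos: [0.4587, -0.2691, 0.0629]
tcp_rot: [2.223, 2.215, 0.002]
wrist_force: [-3.4, 2.1, 9.8]
width: 0.459
```

Request:
arm_command(targets="0 0 -3 0 0 0 0.5;0 0 -3 0 0 0 0.6;0 0 -3 0 0 0 0.65;0 0 -3 0 0 0 0.65;0 0 -3 0 0 0 0.65")

```text
time: 11.12
tool_pos: [0.457, -0.2684, 0.0625]
tcp_rot: [2.225, 2.217, 0.0]
wrist_force: [-0.2, -0.1, -0.7]
width: 0.655
```

Request:
arm_command(targets="0 0 -20 0 0 0 0.65;0 0 -55 0 0 0 0.65;0 0 -95 0 0 0 0.65;0 0 -110 0 0 0 0.75;40 -10 -110 0 0 0 0.85;80 -20 -110 0 0 0 0.85;120 -30 -110 0 0 0 0.85;160 -35 -110 0 0 0 0.85;188 -35 -110 0 0 0 0.85;188 -35 -110 0 0 0 0.85")

```text
time: 11.95
tool_pos: [0.4214, -0.076, 0.1719]
tcp_rot: [-2.22, -2.22, -0.002]
wrist_force: [-1.1, -0.6, -1.1]
width: 0.852
```

```bash
python3 look.py s8 side;python3 wr.py w8 blue .428 -.0645 .045; 
```

```text
11.95 [ 0.4214 -0.076   0.1719] [-1.1 -0.6 -1.1] 0.8519107935620754
12.0 [ 0.4221 -0.0781  0.1721]
[329. 228.] [[0.4037, -0.0883, 0.0605], [0.4517, -0.038, 0.0834]]
(array([ 15. ,   5.5, 127.3]), array([ 0.02,  0.03, -0.03])) [-0.04  0.02 -0.02 -0.01 -0.   -0.  ]
```

View pics/s8.png

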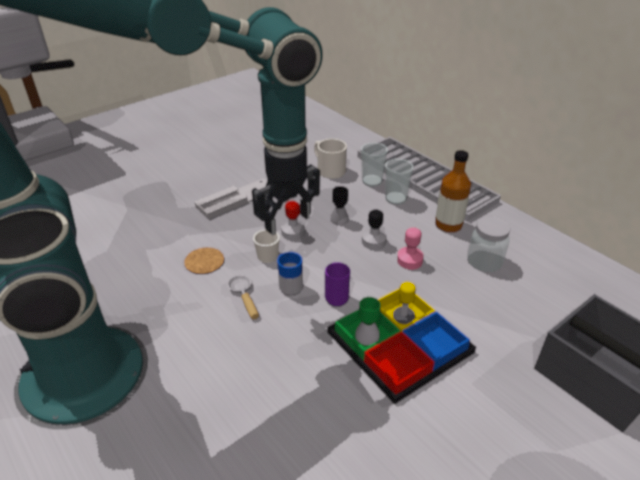

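View pics/w8.png

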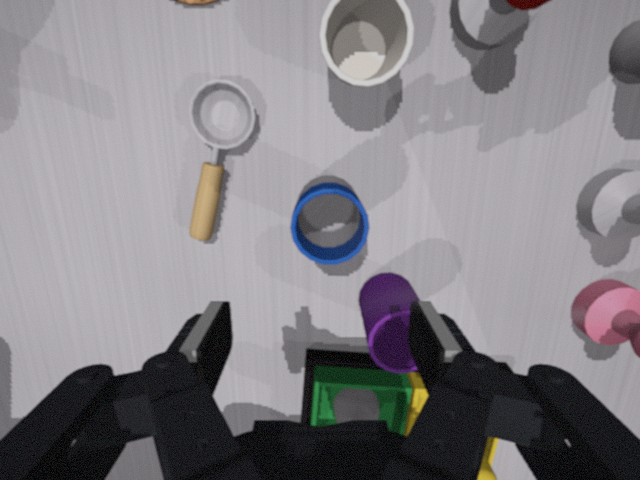

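Request:
arm_command(targets="10 3 0 0 0 0 0.85;16 5 20 0 0 0 0.85;16 5 55 0 0 0 0.85;16 5 90 0 0 0 0.85;16 5 115 0 0 0 0.85;16 5 126 0 0 0 0.85;16 5 126 0 0 0 0.85;16 5 126 0 0 0 0.85")

```text
time: 12.72
tool_pos: [0.4273, -0.0647, 0.0456]
tcp_rot: [-2.226, -2.215, 0.002]
wrist_force: [0.6, -0.1, -0.5]
width: 0.849
```

Request:
arm_command(targets="0 0 0 0 0 0 0.45;0 0 0 0 0 0 0.45;0 0 0 0 0 0 0.45;0 0 0 0 0 0 0.45;0 0 0 0 0 0 0.45;0 0 0 0 0 0 0.45", newtons=30)

```text
time: 13.22
tool_pos: [0.4291, -0.0646, 0.0479]
tcp_rot: [2.223, 2.216, 0.002]
wrist_force: [-1.1, -1.0, 6.5]
width: 0.606
```

Request:
arm_command(targets="0 0 -25 0 0 0 0.45;0 0 -60 0 0 0 0.45;0 0 -100 0 0 0 0.45;0 0 -130 0 0 0 0.45;-35 13 -130 0 0 0 0.45;-72 27 -130 0 0 0 0.45;-109 41 -130 0 0 0 0.45;-146 55 -130 0 0 0 0.45;-183 69 -130 0 0 0 0.45;-220 83 -130 0 0 0 0.45")

```text
time: 14.05
tool_pos: [0.51, -0.286, 0.1762]
tcp_rot: [2.225, 2.217, 0.0]
wrist_force: [0.1, -0.1, -0.7]
width: 0.602
```

Request:
arm_command(targets="-36 13 0 0 0 0 0.45;-65 24 0 0 0 0 0.45;-81 30 0 0 0 0 0.45;-81 30 0 0 0 0 0.45;-81 30 0 0 0 0 0.45;-81 30 0 0 0 0 0.45")

```text
time: 14.55
tool_pos: [0.5389, -0.3645, 0.1757]
tcp_rot: [-2.224, -2.216, -0.0]
wrist_force: [-0.8, -0.2, -1.4]
width: 0.606
```

```bash
python3 wr.py w9 blue .541 -.366 .058; python3 look.py s9 side
```

```text
14.55 [ 0.5389 -0.3645  0.1757]
[320. 345.] [[0.5134, -0.3871, 0.1817], [0.563, -0.3377, 0.211]]
(array([ -2. ,   2.1, 117.9]), array([-0.05, -0.06, -0.16])) [ 0.01 -0.01  0.   -0.   -0.   -0.  ]
14.6 [ 0.539  -0.3642  0.1759] [ 0.1 -0.1 -1.5] 0.6027876722599402
```

View pics/s9.png

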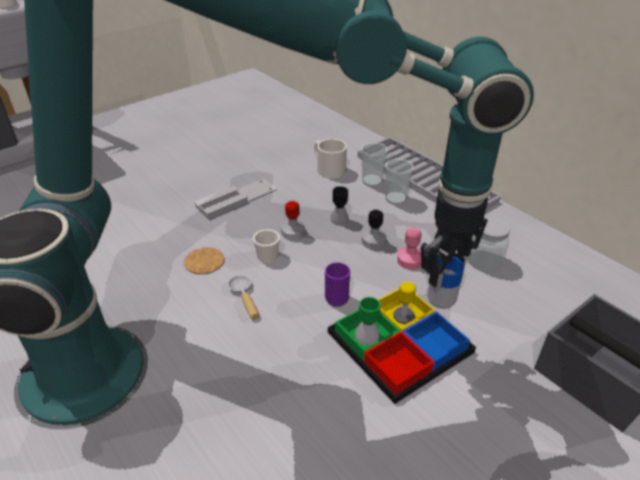

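View pics/w9.png

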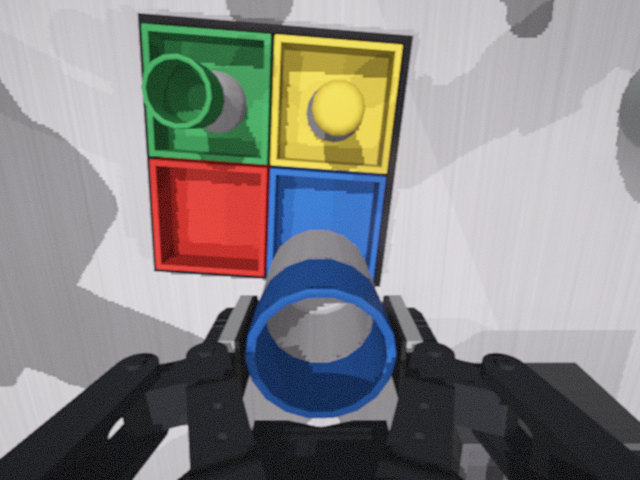

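Request:
arm_command(targets="-3 2 0 0 0 0 0.45;-3 2 35 0 0 0 0.45;-3 2 70 0 0 0 0.45;-3 2 98 0 0 0 0.45;-3 2 110 0 0 0 0.45;-3 2 115 0 0 0 0.45;-3 2 118 0 0 0 0.45;-3 2 120 0 0 0 0.45;-3 2 122 0 0 0 0.45;-3 2 122 0 0 0 0.45")

```text
time: 15.48
tool_pos: [0.5427, -0.3693, 0.0561]
tcp_rot: [2.223, 2.215, 0.001]
wrist_force: [0.2, -0.1, -0.9]
width: 0.603
```

Request:
arm_command(targets="0 0 1 0 0 0 0.45;0 0 2 0 0 0 0.45;0 0 3 0 0 0 0.45;0 0 3 0 0 0 0.45")

```text
time: 15.82
tool_pos: [0.5428, -0.3699, 0.0559]
tcp_rot: [2.223, 2.215, 0.0]
wrist_force: [-5.6, 1.8, 13.4]
width: 0.604
```

Request:
arm_command(targets="0 0 -3 0 0 0 0.6;0 0 -4 0 0 0 0.7;0 0 -4 0 0 0 0.82;0 0 -4 0 0 0 0.82;0 0 -4 0 0 0 0.82")

```text
time: 16.23
tool_pos: [0.5415, -0.3685, 0.0551]
tcp_rot: [-2.225, -2.217, 0.0]
wrist_force: [0.5, 0.5, 0.1]
width: 0.817
```

Request:
arm_command(targets="0 0 -20 0 0 0 0.82;0 0 -55 0 0 0 0.82;0 0 -95 0 0 0 0.82;0 0 -122 0 0 0 0.7;40 0 -122 0 0 0 0.7;80 0 -122 0 0 0 0.7;120 0 -122 0 0 0 0.7;160 0 -122 0 0 0 0.7;200 0 -122 0 0 0 0.7;240 0 -122 0 0 0 0.7")

```text
time: 17.07
tool_pos: [0.5418, -0.1268, 0.177]
tcp_rot: [-2.226, -2.217, 0.0]
wrist_force: [0.6, 0.6, 0.2]
width: 0.699
```

Request:
arm_command(targets="40 0 0 0 0 0 0.7;80 0 0 0 0 0 0.7;120 0 0 0 0 0 0.7;160 0 0 0 0 0 0.7;200 3 0 0 0 0 0.7;208 3 0 0 0 0 0.7;208 3 0 0 0 0 0.7;208 3 0 0 0 0 0.7")

```text
time: 17.73
tool_pos: [0.5458, 0.0794, 0.1769]
tcp_rot: [2.223, 2.22, -0.002]
wrist_force: [0.8, -1.1, -0.2]
width: 0.698
```

```bash
python3 look.py s10 side;python3 wr.py w10 red .546 .085 .049; 
```

```text
17.7333 [0.5458 0.0794 0.1769] [ 0.8 -1.1 -0.2] 0.6977722430329993
17.7833 [0.5459 0.0786 0.1769]
[322. 233.] [[0.5312, 0.0705, 0.0679], [0.5621, 0.1028, 0.0893]]
(array([7.00e+00, 1.00e-01, 1.28e+02]), array([-0.03,  0.04, -0.25])) [-0.02 -0.   -0.    0.   -0.    0.  ]
```

View pics/s10.png

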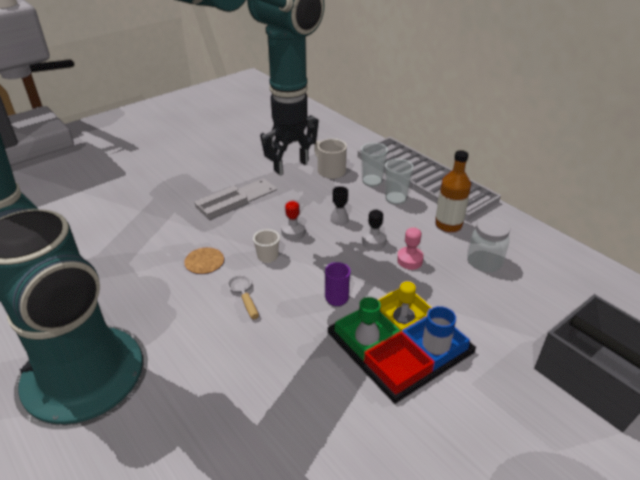

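View pics/w10.png

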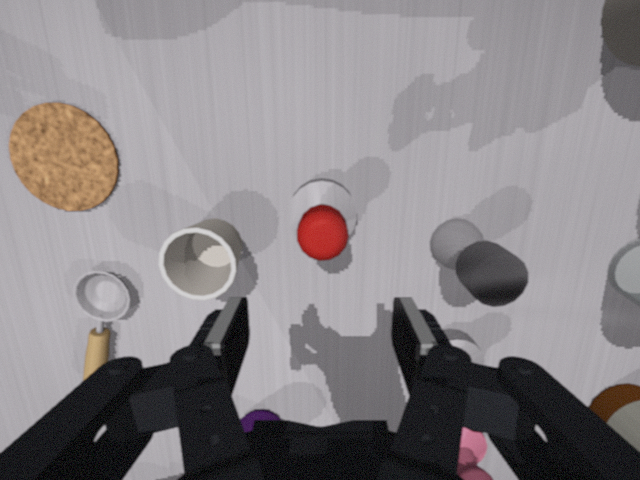

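Request:
arm_command(targets="7 1 10 0 0 0 0.7;7 1 45 0 0 0 0.7;7 1 80 0 0 0 0.7;7 1 110 0 0 0 0.7;7 1 127 0 0 0 0.7;7 1 127 0 0 0 0.7;7 1 127 0 0 0 0.7")

```text
time: 18.42
tool_pos: [0.5457, 0.0854, 0.0486]
tcp_rot: [-2.226, -2.214, 0.005]
wrist_force: [1.0, -0.5, 0.8]
width: 0.703
```

Request:
arm_command(targets="0 0 0 0 0 0 0.25;0 0 0 0 0 0 0.25;0 0 0 0 0 0 0.25;0 0 0 0 0 0 0.25;0 0 0 0 0 0 0.25;0 0 0 0 0 0 0.25;0 0 0 0 0 0 0.25", newtons=60)

```text
time: 19.0
tool_pos: [0.5486, 0.0865, 0.0523]
tcp_rot: [2.223, 2.216, 0.004]
wrist_force: [-2.5, -1.8, 6.6]
width: 0.395
```

Request:
arm_command(targets="0 0 -20 0 0 0 0.25;0 0 -55 0 0 0 0.25;0 0 -95 0 0 0 0.25;0 0 -130 0 0 0 0.25;-30 -7 -135 0 0 0 0.25;-68 -15 -135 0 0 0 0.25;-106 -23 -135 0 0 0 0.25;-144 -32 -135 0 0 0 0.25;-182 -40 -135 0 0 0 0.25;-220 -48 -135 0 0 0 0.25")

```text
time: 19.83
tool_pos: [0.4971, -0.1346, 0.185]
tcp_rot: [-2.225, -2.218, -0.0]
wrist_force: [0.9, -0.4, -4.5]
width: 0.397
```

Request:
arm_command(targets="-38 -8 0 0 0 0 0.25;-76 -16 0 0 0 0 0.25;-114 -25 0 0 0 0 0.25;-152 -33 0 0 0 0 0.25;-190 -41 0 0 0 0 0.25;-216 -47 0 0 0 0 0.25;-224 -48 0 0 0 0 0.25;-224 -48 0 0 0 0 0.25;-224 -48 0 0 0 0 0.25")

```text
time: 20.58
tool_pos: [0.4492, -0.3565, 0.1846]
tcp_rot: [-2.225, -2.215, -0.001]
wrist_force: [-0.1, -0.3, -4.9]
width: 0.398
```

```bash
python3 wr.py w11 red .4495 -.359 .062; python3 look.py s11 side
```

```text
20.5833 [ 0.4492 -0.3565  0.1846]
[320. 341.] [[0.432, -0.3692, 0.1938], [0.465, -0.3399, 0.2215]]
(array([ -3.3,   0.2, 122.7]), array([-0.04, -0.1 , -0.2 ])) [ 0.02 -0.01  0.   -0.   -0.   -0.  ]
20.6333 [ 0.4494 -0.3559  0.1847] [ 0.2  0.3 -3.6] 0.39597751296822536
```

View pics/w11.png

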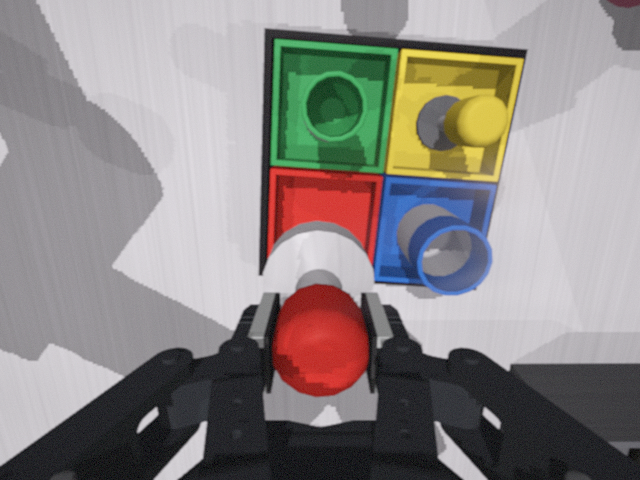

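View pics/s11.png

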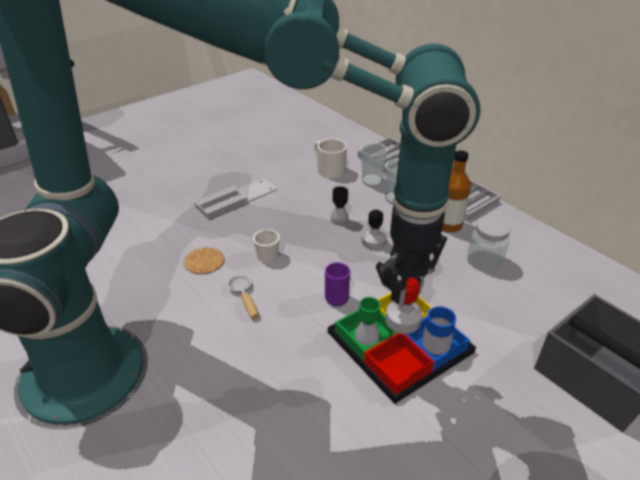

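Request:
arm_command(targets="-4 1 0 0 0 0 0.25;-4 1 35 0 0 0 0.25;-4 1 70 0 0 0 0.25;-4 1 100 0 0 0 0.25;-4 1 112 0 0 0 0.25;-4 1 118 0 0 0 0.25;-4 1 121 0 0 0 0.25;-4 1 123 0 0 0 0.25;-4 1 125 0 0 0 0.25;-4 1 125 0 0 0 0.25")

```text
time: 21.52
tool_pos: [0.4517, -0.3621, 0.0619]
tcp_rot: [2.223, 2.216, 0.0]
wrist_force: [-0.9, 0.4, -4.7]
width: 0.396
```

Request:
arm_command(targets="0 0 1 0 0 0 0.25;0 0 2 0 0 0 0.25;0 0 3 0 0 0 0.25;0 0 4 0 0 0 0.25;0 0 4 0 0 0 0.25")

```text
time: 21.93
tool_pos: [0.4515, -0.3625, 0.0604]
tcp_rot: [2.223, 2.215, -0.0]
wrist_force: [-6.2, 4.5, 15.0]
width: 0.392
```

Contact at the expected height; release and retreat.

Request:
arm_command(targets="0 0 -3 0 0 0 0.45;0 0 -4 0 0 0 0.55;0 0 -4 0 0 0 0.62;0 0 -4 0 0 0 0.62;0 0 -4 0 0 0 0.62")

```text
time: 22.35
tool_pos: [0.4506, -0.3613, 0.0602]
tcp_rot: [2.225, 2.217, 0.0]
wrist_force: [-1.2, -0.3, -0.3]
width: 0.617
```

Request:
arm_command(targets="0 0 -20 0 0 0 0.62;0 0 -55 0 0 0 0.62;0 0 -95 0 0 0 0.62;0 0 -130 0 0 0 0.62;40 0 -140 0 0 0 0.62;80 0 -140 0 0 0 0.62;120 0 -140 0 0 0 0.62;160 0 -140 0 0 0 0.62;200 0 -140 0 0 0 0.62;240 0 -140 0 0 0 0.62")

```text
time: 23.18
tool_pos: [0.4509, -0.1195, 0.2001]
tcp_rot: [2.226, 2.217, 0.0]
wrist_force: [1.0, 1.3, -0.5]
width: 0.619
```

Request:
arm_command(targets="40 0 0 0 0 0 0.62;80 0 0 0 0 0 0.62;120 0 0 0 0 0 0.62;160 0 0 0 0 0 0.62;200 0 0 0 0 0 0.62;240 0 0 0 0 0 0.62;280 0 0 0 0 0 0.62;320 0 0 0 0 0 0.62;360 0 0 0 0 0 0.62;400 0 0 0 0 0 0.62")

```text
time: 24.02
tool_pos: [0.4522, 0.2808, 0.2]
tcp_rot: [2.225, 2.218, -0.0]
wrist_force: [0.1, -0.3, -1.2]
width: 0.62
```

```bash
python3 look.py s12 side; python3 look.py t12 top; python3 - <<'E'
from h import *
im=cv2.imread("pics/t12.png");d=np.load("last.npy")
for c in ["red","green","blue","yellow"]:
  for st,ce,px in blobs(im,c,40):
    P=cloud("top",px,d);B=P[P[:,2]<.045];H=P[P[:,2]>.06]
    q=lambda a:np.percentile(a,[1,99],axis=0).round(3)
    print(c,ce.round(0)); 
    if len(B)>30: print(" bin",q(B).mean(0))
    if len(H)>10: print(" top",q(H).mean(0),q(H).tolist())
# black tools
for nm,u0,u1,v0,v1 in [("bj",270,300,160,200),("bt",335,365,160,200)]:
    p=[(u,v) for u in range(u0,u1) for v in range(v0,v1)];P=cloud("top",p,d);P=P[(P[:,2]>.06)&(P[:,2]<.2)];print(nm,np.percentile(P,[1,99],axis=0).round(3).tolist())
E
```

```text
24.0167 [0.4522 0.2808 0.2   ] [ 0.1 -0.3 -1.2] 0.6200657277260552
24.0667 [0.4523 0.2876 0.2004] [2.  6.3 0.5] 0.6170263740722274
red [508. 298.]
 bin [ 0.4495 -0.3575  0.021 ]
 top [ 0.449  -0.3615  0.084 ] [[0.433, -0.378, 0.069], [0.465, -0.345, 0.099]]
green [457. 294.]
 bin [ 0.4565 -0.2655  0.021 ]
 top [ 0.4575 -0.267   0.0795] [[0.438, -0.286, 0.06], [0.477, -0.248, 0.099]]
blue [509. 250.]
 bin [ 0.541  -0.3645  0.0215]
 top [ 0.541 -0.367  0.077] [[0.516, -0.392, 0.061], [0.566, -0.342, 0.093]]
yellow [460. 246.]
 bin [ 0.5475 -0.273   0.0215]
 top [ 0.549  -0.2765  0.0795] [[0.534, -0.292, 0.063], [0.564, -0.261, 0.096]]
bj [[0.648, 0.036, 0.061], [0.687, 0.074, 0.091]]
bt [[0.655, -0.078, 0.065], [0.688, -0.045, 0.091]]
```

View pics/t12.png

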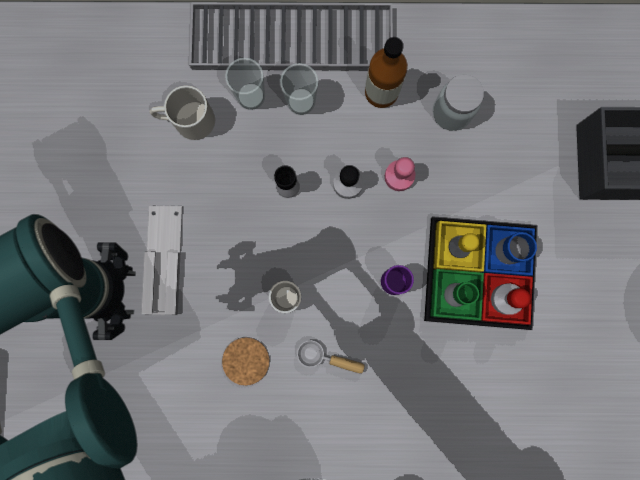

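View pics/s12.png

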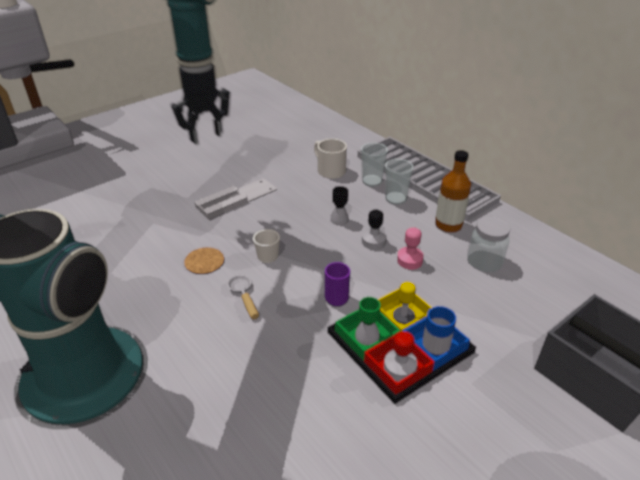

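The top view shows all four tools standing in their own bins: yellow at (470,242), blue at (520,247), green at (466,293) and red at (518,298). The black pair is unmoved at (285,180) and (349,178). I'll let the arm settle, then hand in.

Request:
arm_command(targets="0 0 0 0 0 0 0.62;0 0 0 0 0 0 0.62;0 0 0 0 0 0 0.62;0 0 0 0 0 0 0.62")

```text
time: 24.45
tool_pos: [0.4528, 0.2774, 0.2001]
tcp_rot: [2.227, 2.215, -0.001]
wrist_force: [0.0, 0.3, -0.2]
width: 0.624
```

```bash
python3 -c "
from workcell import bot
s=bot.read_state();print(s['time'],s['joint_vel'].round(3),s['wrist_force'].round(1));print(bot.finish_job())"
```

```text
24.45 [-0.003 -0.001 -0.003  0.002 -0.001  0.003] [ 0.   0.3 -0.2]
the job is handed in; nothing more can be done
None
```

All four tools now stand in the bins of their own colour, and I handed the job in at 24.5 s of the 115 s allowed. I slid the yellow stop about 124 mm along its rail to the open end and lifted it off. The green jigger, blue dosing cup and red tamper followed, each lowered until it touched its bin floor and then released.

- **Placement:** the last top view put each tool within about 5 mm of its bin's centre, at the right height for standing on the floor. They looked upright in the top and side pictures; I did not measure their lean as an angle.
- **Look-alikes:** the black tamper and black jigger measured within 1 mm of where they started. I did not touch the purple or pink ones.
- **Arm:** at hand-in it was clear of everything and still, with the wrist force near zero.

No check failed or disagreed. The hand-in gave no verdict.

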